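# Put the tile saw's water strainer back in service

### The arm

A 6-joint arm with a two-finger parallel gripper is mounted at the origin on the work surface. World frame = base frame: x ahead of the robot, y to its left, z up, the work surface at z = 0. Lengths are in m, angles in rad, forces in N, time in s.
With the tool pointing down it reaches from about 0.375 to 0.975 m from the base axis. Payload 3.8 kg.
Tool frame: the origin (TCP) lies at the centre of the arm's flange, where the gripper is bolted on; the fingertips stand 173 mm ahead of it and the grasp point (between the pads) lies 155 mm ahead of it; z points along the fingers, y is the line along which they close (so a half turn about z gives the same grasp; the last joint's range is limited). The gripper opens to 85 mm and grips with 20 to 120 N. Pads are 22 mm wide; open, the fingers measure 114 mm over their backs; the gripper's body (76 mm by 85 mm) begins 54 mm behind the grasp point. The pads swing forward as they close: fully open they stand 13 mm farther back than shut.
Start: joints at [1.175, 0.264, 1.604, -0, 1.274, -0.037], TCP at [0.237, 0.632, 0.405] pointing down, gripper open.
Joint ranges: [-2.63, 2.63], [-0.94, 2.18], [0.31, 2.57], [-1.31, 4.45], [0, 2.66], [-2.55, 2.55]. Speed limits (rad/s): [2.57, 2.57, 3.14, 3.14, 3.14, 3.14].

### API

Orientations are given as a unit quaternion [x, y, z, w].
In Python, from station import bot, jaws, vision gives the robot as it stands. Calls block until the motion is done:
- bot.move_ptp(position, orientation): joint-space move of the TCP to a pose.
- bot.movel(position, velocity=0.15, orientation=None, contact_N=None): straight line of the TCP; orientation=None keeps the orientation; velocity is the mean speed in m/s. With contact_N (N) it stops when the force on the tool has changed by that much, and returns True; else False.
- bot.move_joints(angles): joint-space move.
- jaws.open_gripper() and jaws.close(strength=None): open the fingers fully, or close them until they stop; strength is the grip in N (None keeps the last).
- bot.wait(seconds).
- bot.solve_ik(position, orientation): joint angles nearest the present ones, or None.
- vision.camera(name): name is "scene" or "top" or "wrist"; returns a dict with "image" (480x640x3 uint8, red, green, blue), "z_map" (480x640 float32, m along the optical axis (not along the pixel's ray), 0 where there is no reading), "mtx" (3x3 intrinsics, pixels), "rvec" (rotation vector, rad) and "tvec" (3), from world to camera coordinates, as OpenCV has them; the wrist camera has in their place "tool_from_camera" (4x4, takes a point from camera to tool coordinates, whose origin is the TCP and whose axes are the flange's). Camera axes: x right, y down, z forward; pixel columns grow to the right and rows downward; lengths in m; the calibration is good to about 2 mm. A picture is of the moment at which its call begins: read the wrist's pose just before it.
A pose or a line that the arm cannot do raises bot.MotionError and nothing moves.
- bot.job_done(): hands the job in; it is judged then, once.
Readings, each from a call of its own:
- bot.get_time(): time.
- bot.get_qpos(): joint angles.
- bot.get_joint_velocities(): joint speeds.
- bot.get_tau(): joint torques, N m.
- bot.get_position(): TCP position.
- bot.get_tool_rot(): TCP orientation.
- bot.get_force(): force on the tool from outside, world axes, zero at the start.
- bot.get_wrist_torque(): the same for the moment, N m.
- bot.get_opening(): finger opening in m.
- bot.get_finger_force(): force on a finger pad.
Only numpy, scipy, OpenCV 4.12 (cv2) and the standard library are available. Lean on these libraries where they do the work, as an engineer would, in place of code of your own. Each camera call takes 0.05 s, during which the arm holds its last target. There are 200 camera calls.

### The job

The tile saw's water strainer has just been cleaned and must go back in service. First screw its black knurled cap down clockwise until it stops tight, then turn the red-handled drain valve fully shut (handle across its pipe), and only after that turn the blue-handled supply valve fully open (handle in line with its pipe). Leave the plate, the nippers and the pot lying around it where they are.

Things in the scene. Friction and masses are not known exactly. Their poses are not given: they have to be found in the camera images.
- station: Fixed station, place and yaw vary: steel board 230 x 370 x 12 mm on the table with a copper header pipe along its y axis (top 61 mm high) and in the middle a brass strainer 62 mm across, rim 102 mm high. Origin on the table under the strainer axis; x away from the robot at yaw 0, z up. Valve stems stand at x = -85, y = +125 and -125 mm; which is drain and which supply changes.
- cap_grip (a point): Centre of the round black knurled screw cap on the strainer, on its vertical axis: 44 mm across, 28 mm high, this point 128 mm above the table when tight; the thread lifts it 0.8 mm per rad. A white stripe on its top meets a white mark on the brass rim (station's -x side) when tight. Its sides are free all round for a grip from above.
- cap (a joint): Angle (rad) by which the cap is unscrewed: 0 is tight at the stop, positive is anticlockwise seen from above; starts between 1.7 and 2.6, end of the thread at 3.2. Turning it takes about 0.12 N m and it stays where it is left.
- drain_grip (a point): Middle of the red drain lever's plastic sleeve, 70 mm from the stem axis, 104 mm above the table; sleeve 18 mm wide, 13 mm high, 76 mm long, its end 105 mm from the stem axis. The point's y axis points outwards along the lever, z up. Free all round; below it pipes reach up to 64 mm above the table.
- drain_stem (a point): Point on the vertical stem axis (hinge) of the drain valve, at the height of its lever (104 mm). x axis along the valve's pipe; the pipe runs to both sides under the lever.
- drain (a joint): Red drain flat lever, 104 mm above the table. Angle (rad): 0 = shut stop, lever across the pipe, pointing to the station's +y; 1.57 = open stop, in line with the pipe, pointing to the station's -x. It opens anticlockwise, shuts clockwise seen from above; starts open, 1.25 to 1.57. Turning takes about 0.3 N m; it stays where it is left.
- supply_grip (a point): Middle of the blue supply lever's plastic sleeve, 70 mm from the stem axis, 104 mm above the table; sleeve 18 mm wide, 13 mm high, 76 mm long, its end 105 mm from the stem axis. The point's y axis points outwards along the lever, z up. Free all round; below it pipes reach up to 64 mm above the table.
- supply_stem (a point): Point on the vertical stem axis (hinge) of the supply valve, at the height of its lever (104 mm). x axis along the valve's pipe.
- supply (a joint): Blue supply flat lever, 104 mm above the table. Angle (rad): 0 = shut stop, lever across the pipe, pointing to the station's +y; 1.57 = open stop, in line with the pipe, pointing to the station's -x. It opens anticlockwise, shuts clockwise seen from above; starts shut, 0 to 0.15. Turning takes about 0.3 N m; it stays where it is left.
- plate: Bystander: loose white plate 130 mm across, 14 mm high, heaped with small black tiles to about 26 mm; origin at the centre of its underside.
- nippers: Bystander: loose tile nippers with red handles, about 185 mm long along its x axis, 65 mm wide, 18 mm high; origin on the table near the pivot.
- pot: Bystander: loose orange plastic pot, 70 mm across, 70 mm high; origin at the centre of its underside.

How it is judged:
On the way, in this order (a step that is already met when the one before it is completed fails the run):
1. the cap is screwed down tight (value of joint cap below 0.12 rad), for 0.2 s.
2. then the drain valve is fully shut, with the cap still tight (value of joint each of cap, drain below 0.12 rad), for 0.2 s.
3. then the supply valve is fully open, with the cap tight and the drain shut (all of step 2 and value of joint supply above 1.45 rad), for 0.2 s.
At the end, for the whole second after the job is handed in: The cap is tight (within 0.12 rad of its stop), the drain lever is within 0.12 rad of its shut stop, the supply lever is within 0.12 rad of its open stop, and all three are at rest (all of step 3 and velocity of joint cap between -0.1 and 0.1 rad/s and velocity of joint drain between -0.1 and 0.1 rad/s and velocity of joint supply between -0.1 and 0.1 rad/s); the robot touches nothing.
It fails at once if the supply valve is opened (beyond 0.6 rad) while the cap is loose or the drain is open (value of joint supply above 0.6 rad and value of joint any of cap, drain above 0.2 rad).
It fails at once if the plate, the nippers or the pot is shifted by more than 30 mm (distance of any of plate, nippers, pot from where it was at the start of the episode above 0.03 m).
It also fails if it takes over 72 s, if anything falls off the work surface, if the arm or the gripper's body presses on something with over 40 N, if the wrist force passes 120 N, or if a joint passes its speed limit or range.

## Working session

There is one attempt and no reset: what is moved stays moved. The work goes in short steps, each a Python script; the robot and the scene stay as the last script left them, time stands still between calls to the robot, and variables do not carry over. Pictures are saved under pics/ and viewed, at most 10 in all, crops included, and the job is handed in when it is done.

```bash
mkdir -p pics; python3 - <<'E'
from station import bot,jaws,vision
import cv2,numpy as np,pickle
for n in("top","scene"):
    c=vision.camera(n); pickle.dump(c,open(n+'.pkl','wb'))
    cv2.imwrite(f'pics/{n}0.png',c["image"][...,::-1])
print(bot.get_time(),bot.get_tool_rot(),bot.get_qpos())
E
ls
```

```text
0.1 [ 1.78452222e-01  9.83948028e-01 -1.01580775e-03 -2.26589556e-04] [ 1.17511495e+00  2.64675298e-01  1.60525364e+00  6.97110774e-06
  1.27374525e+00 -3.68568318e-02]
pics
scene.pkl
top.pkl
```

View pics/top0.png

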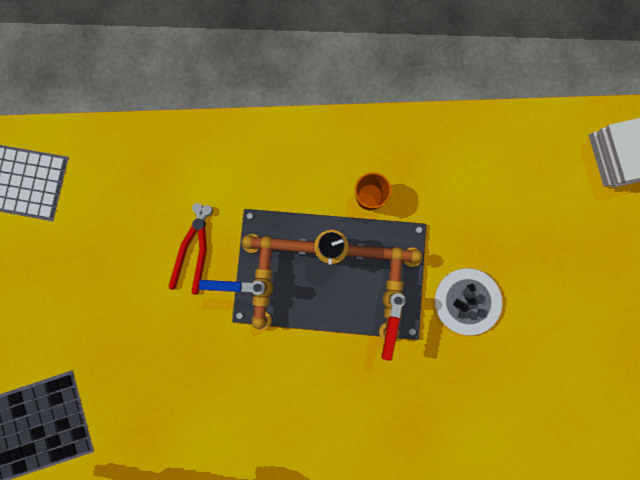

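View pics/scene0.png

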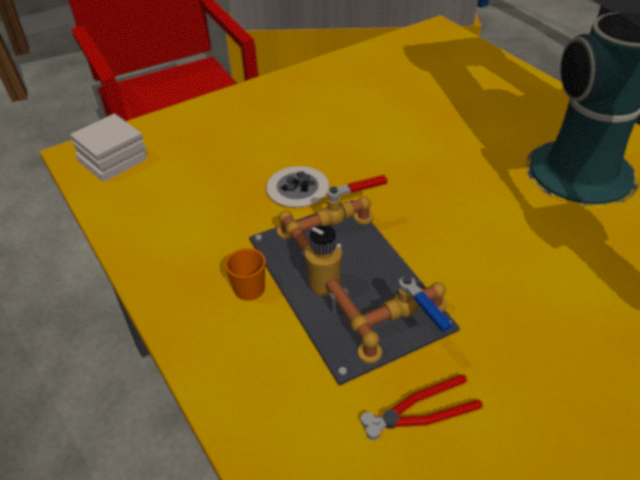

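Top view: the cap is at about (331,243) with its stripe pointing right and the rim mark at (330,261). The blue stem is at (258,288) with its lever pointing left. The red stem is at (398,300) with its lever end at (387,357).

```bash
cat > h.py <<'E'
import numpy as np,cv2,pickle
def ray(c,u,v,z):
    R=cv2.Rodrigues(np.array(c["rvec"],float))[0];t=np.array(c["tvec"],float).ravel()
    o=-R.T@t; d=R.T@np.linalg.inv(c["mtx"])@np.array([u,v,1.])
    return o+d*(z-o[2])/d[2]
def cloud(c):
    K=c["mtx"];z=c["z_map"].astype(float);v,u=np.mgrid[:480,:640]
    P=np.stack([(u-K[0,2])/K[0,0]*z,(v-K[1,2])/K[1,1]*z,z],-1)
    R=cv2.Rodrigues(np.array(c["rvec"],float))[0];t=np.array(c["tvec"],float).ravel()
    W=(P-t)@R; W[z==0]=np.nan; return W
E
python3 - <<'E'
from h import *
c=pickle.load(open('top.pkl','rb'))
im=c["image"][200:365,225:445]
cv2.imwrite('pics/crop.png',cv2.resize(im[...,::-1],None,fx=3.6,fy=3.6,interpolation=cv2.INTER_CUBIC))
W=cloud(c);I=c["image"].astype(int);r,g,b=I[...,0],I[...,1],I[...,2]
box=np.zeros(r.shape,bool);box[200:365,225:445]=1
capm=box&(W[...,2]>.115); print('cap',capm.sum(),np.median(W[capm],0),W[capm].mean(0))
v,u=np.nonzero(capm);print(u.mean(),v.mean(),ray(c,u.mean(),v.mean(),.143))
for n,m in(('red',(r>130)&(g<50)&(b<60)),('blue',(b>100)&(r<60))):
    m=m&(W[...,2]>.08)
    if n=='red': m[:,:340]=0
    P=W[m];q=P[:,:2].mean(0);uu,s,vt=np.linalg.svd(P[:,:2]-q);print(n,m.sum(),q,np.median(P[:,2]),vt[0],np.degrees(np.arctan2(vt[0][1],vt[0][0])),np.ptp((P[:,:2]-q)@vt[0]))
for p in((250,216),(419,230),(412,332),(239,316)):print(ray(c,*p,.014))
for p in((258,288),(398,300)):print('stem',ray(c,*p,.11))
E
```

```text
cap 547 [ 0.63876979 -0.0252805   0.14252481] [ 0.63863909 -0.02492082  0.14190256]
330.50091407678246 245.17001828153565 [ 0.63854886 -0.02492886  0.143     ]
red 424 [ 0.47705364 -0.12474672] 0.1096950232759707 [-0.97395862  0.22672582] 166.89561666816584 0.07331243391451966
blue 380 [0.57373598 0.17419865] 0.10956712364693699 [-0.07012985 -0.99753787] -94.02144554163051 0.07387464699925897
[0.71208298 0.13621966 0.014     ]
[ 0.67556654 -0.20139222  0.014     ]
[ 0.47632407 -0.17950318  0.014     ]
[0.51268369 0.15918366 0.014     ]
stem [0.56790392 0.10539969 0.11      ]
stem [ 0.54237601 -0.14078418  0.11      ]
```

View pics/crop.png

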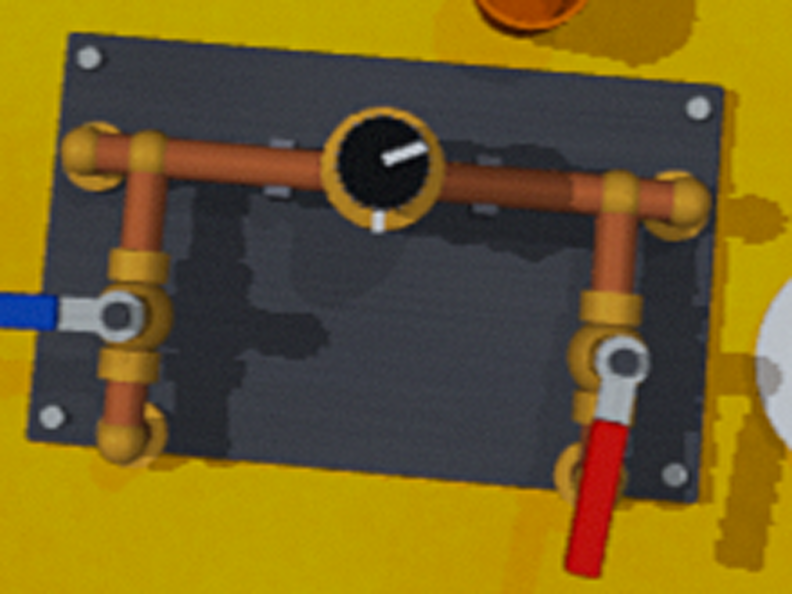

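Checks: the station yaw is about -6.1° and the stems agree with the geometry to within 4 mm. The cap is about 2.0 rad unscrewed. Next I'll refine the positions from above with the wrist camera.

```bash
cat >> h.py <<'E'
from scipy.spatial.transform import Rotation as Ro
def ori(a): return (Ro.from_euler('z',a)*Ro.from_euler('x',np.pi)).as_quat()
E
python3 - <<'E'
from h import *
from station import bot,jaws,vision
bot.move_ptp([.60,-.026,.42],ori(np.radians(148)))
p=np.array(bot.get_position());q=bot.get_tool_rot();c=vision.camera("wrist")
T=np.eye(4);T[:3,:3]=Ro.from_quat(q).as_matrix();T[:3,3]=p;T=T@c["tool_from_camera"]
K=c["mtx"];z=c["z_map"].astype(float);v,u=np.mgrid[:480,:640]
P=np.stack([(u-K[0,2])/K[0,0]*z,(v-K[1,2])/K[1,1]*z,z],-1)@T[:3,:3].T+T[:3,3]
np.save('W.npy',P)
m=(z>0)&(P[...,2]>.137)&(np.hypot(P[...,0]-.6395,P[...,1]+.026)<.05)
Q=P[m];print(bot.get_time(),bot.get_qpos(),m.sum())
if m.sum():
    print(Q.mean(0),Q.min(0),Q.max(0)); print(cv2.minEnclosingCircle(Q[:,:2].astype(np.float32)))
I=c["image"].astype(int);r,g,b=I[...,0],I[...,1],I[...,2]
for n,m in(('red',(r>110)&(g<50)&(b<60)),('blue',(b>90)&(r<60))):
    m=m&(P[...,2]>.1)&(P[...,2]<.12)&(z>0)
    if m.sum()>50:
        X=P[m][:,:2];k=X.mean(0);vt=np.linalg.svd(X-k,full_matrices=False)[2];print(n,m.sum(),k,vt[0],np.ptp((X-k)@vt[0]))
cv2.imwrite('pics/w1.png',c["image"][...,::-1])
E
```

```text
2.8083 [-8.34333552e-02  1.15157296e-01  1.75105587e+00  1.95061877e-04
  1.27551412e+00 -1.09699165e+00] 16610
[ 0.61535588 -0.00466637  0.27829542] [ 0.58952043 -0.04996002  0.13701768] [0.6645984  0.02397584 0.33790258]
((0.6288691163063049, -0.01473757904022932), 0.04090419039130211)
red 3337 [ 0.47843846 -0.12409294] [-0.97386768  0.22711616] 0.07507649949710052
blue 3366 [0.57515293 0.16992495] [-0.10996258 -0.99393573] 0.07649763228699673
```

View pics/w1.png

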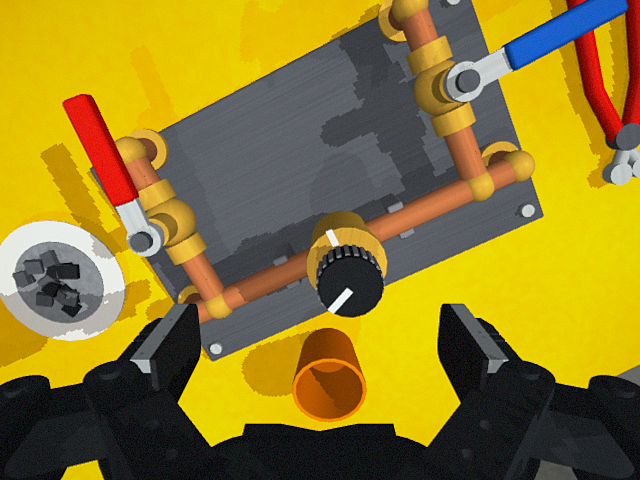

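The wrist view shows the cap top at about (349,285), the red stem at (144,240) and the blue stem at (466,81). The path around the cap is clear.

```bash
python3 - <<'E'
from h import *
P=np.load('W.npy')
m=(P[...,2]>.138)&(P[...,2]<.15);m[:240]=0;m[320:]=0;m[:,:300]=0;m[:,400:]=0
Q=P[m];print(m.sum(),np.median(Q[:,2]),cv2.minEnclosingCircle(Q[:,:2].astype(np.float32)),Q.mean(0))
for u,v in((144,240),(466,81)):print(np.median(P[v-3:v+4,u-3:u+4].reshape(-1,3),0))
E
```

```text
3273 0.14217946520604832 ((0.641578733921051, -0.02701627090573311), 0.023278212174773216) [ 0.64044916 -0.02626295  0.14205886]
[ 0.54438717 -0.1375428   0.11196256]
[0.57003403 0.10489302 0.11163749]
```

```bash
python3 - <<'E'
from h import *
from station import bot,jaws,vision
C=[.6405,-.0263];a0=np.radians(148)
bot.move_ptp([*C,.34],ori(a0)); f0=np.array(bot.get_force())
print(bot.movel([*C,.283],velocity=.08,contact_N=10), bot.get_position())
jaws.close(40); print('open',bot.get_opening(),np.array(bot.get_force())-f0,bot.get_time())
t0=bot.get_wrist_torque()
def turn(d):
    bot.move_joints(bot.solve_ik([*C,.283-.0008*d],ori(a0-d)))
    t=np.array(bot.get_wrist_torque())-t0
    print(round(d,2),t.round(2),(np.array(bot.get_force())-f0).round(1),round(bot.get_qpos()[5],2),bot.get_time(),flush=True); return t
for d in(.5,1.,1.5,1.75,1.85,1.95,2.05,2.15,2.25,2.35):
    t=turn(d)
    if d>1.7 and abs(t[2])>.5: break
p=np.array(bot.get_position())
c=vision.camera("top");cv2.imwrite('pics/t2.png',c["image"][...,::-1])
E
```

```text
False [ 0.64072851 -0.02632196  0.2831551 ]
open 0.04330892532005483 [0.46903288 1.13634874 2.77325358] 4.575
0.5 [ 0.21 -0.   -0.13] [1.1 1.6 4.9] -0.59 5.125
1.0 [ 0.22 -0.04 -0.11] [1.5 1.9 5.5] -0.09 5.675
1.5 [ 0.25 -0.04 -0.11] [1.1 1.5 4.6] 0.41 6.225
1.75 [ 0.22 -0.03 -0.1 ] [0.7 2.6 4.8] 0.66 6.575
1.85 [ 0.19 -0.09 -0.13] [1.6 2.4 4.7] 0.76 6.825
1.95 [ 0.16 -0.1  -0.14] [1.  2.8 4.5] 0.86 7.075
2.05 [ 0.29 -0.13  0.79] [1.3 1.9 4.6] 0.95 7.325
```

The torque jumped at 2.05 rad, where the stop was expected. I'll release and check the stripe.

```bash
python3 - <<'E'
from h import *
from station import bot,jaws,vision
jaws.open_gripper()
p=np.array(bot.get_position()); p[2]=.35
bot.movel(p,velocity=.12)
bot.move_ptp([.58,-.03,.40],ori(np.radians(90)))
c=vision.camera("wrist");cv2.imwrite('pics/w2.png',c["image"][...,::-1]);print(bot.get_time())
E
```

```text
9.625
```

View pics/w2.png

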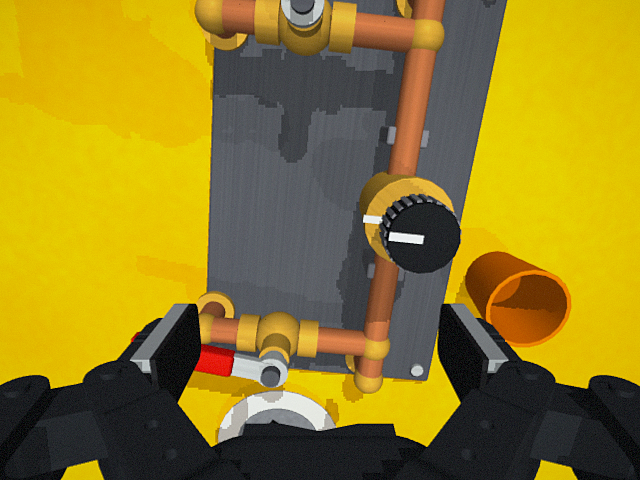

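The stripe points at the rim mark (363,218) and lies parallel to the branch pipes, so the cap is tight. Next I'll push the drain lever shut with closed fingers.

```bash
cat >> h.py <<'E'
def push(bot,jaws,stem,phi0,phi1,side,r=.07,z=.261,N=15):
    """push lever from phi0 to stop phi1 (deg) with closed fingers standing on `side` of it"""
    def pose(ph,off):
        ph=np.radians(ph);u=np.array([np.cos(ph),np.sin(ph)]);n=side*np.array([-u[1],u[0]])
        return [*(np.array(stem)+r*u+off*n),z],ori(ph-np.pi/2)
    jaws.close(60)
    p,o=pose(phi0,.042)
    bot.move_ptp([p[0],p[1],.36],o)
    print('down',bot.movel(p,velocity=.12,contact_N=8))
    f0=np.array(bot.get_force())
    end=phi1-side*14; k=int(abs(end-phi0)//6)+1
    for ph in np.linspace(phi0,end,k+1):
        p,o=pose(ph,.020)
        hit=bot.movel(p,velocity=.05,orientation=o,contact_N=N)
        f=np.array(bot.get_force())-f0
        print(round(ph,1),hit,f.round(1),round(bot.get_time(),2),flush=True)
        if hit or np.linalg.norm(f)>22: break
    return pose,ph
def retreat(bot,pose,ph):
    p=np.array(bot.get_position());d=np.array(pose(ph,.03)[0])-pose(ph,0)[0]
    bot.movel(p+d,velocity=.1); p=p+d;p[2]=.36; bot.movel(p,velocity=.15)
E
python3 - <<'E'
from h import *
from station import bot,jaws,vision
pose,ph=push(bot,jaws,[.544,-.139],166.9,83.9,1)
retreat(bot,pose,ph)
bot.move_ptp([.52,-.05,.42],ori(np.radians(60)))
c=vision.camera("top");cv2.imwrite('pics/t3.png',c["image"][...,::-1])
c=vision.camera("wrist");cv2.imwrite('pics/w3.png',c["image"][...,::-1]);print(bot.get_time())
E
```

```text
down False
166.9 False [-0.9  0.5  0.6] 12.71
161.2 False [-0.8 -1.8 -0.1] 13.0
155.5 False [ 0.5 -2.4  0.5] 13.29
149.8 False [-1.8 -1.  -0.4] 13.58
144.1 False [-1.1 -1.1 -0.4] 13.88
138.4 False [-0.4 -2.   0.3] 14.17
132.7 False [-1.6 -2.3  0.1] 14.46
127.0 False [-1.8 -1.7  0. ] 14.75
121.3 False [-1.3 -1.  -0.1] 15.04
115.5 False [-2.2 -0.2 -1.1] 15.33
109.8 False [-1.7 -1.4 -1.5] 15.62
104.1 False [-3.3  0.4 -1.4] 15.92
98.4 False [-2.5 -0.2 -2.3] 16.21
92.7 False [-2.   0.7 -1.6] 16.5
87.0 False [-2.5  1.3 -1.1] 16.79
81.3 True [-1.   0.5 -0.2] 17.01
19.45
```

View pics/t3.png

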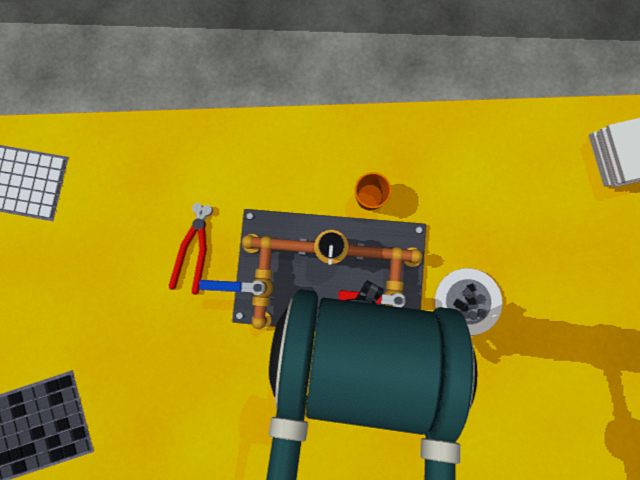

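View pics/w3.png

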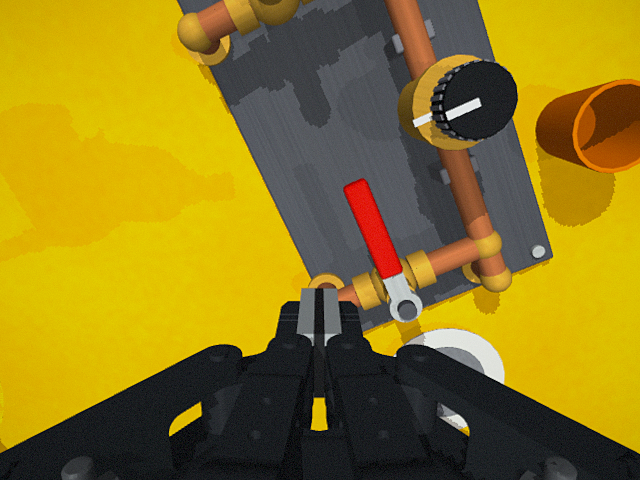

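The red lever now lies across its pipe, with its sleeve from (355,185) to (390,275). I'll check the angle by depth against the board's yaw.

```bash
cat >> h.py <<'E'
def levers(bot,vision):
    p=np.array(bot.get_position());q=bot.get_tool_rot();c=vision.camera("wrist")
    T=np.eye(4);T[:3,:3]=Ro.from_quat(q).as_matrix();T[:3,3]=p;T=T@c["tool_from_camera"]
    K=c["mtx"];z=c["z_map"].astype(float);v,u=np.mgrid[:480,:640]
    P=np.stack([(u-K[0,2])/K[0,0]*z,(v-K[1,2])/K[1,1]*z,z],-1)@T[:3,:3].T+T[:3,3]
    I=c["image"].astype(int);r,g,b=I[...,0],I[...,1],I[...,2]
    def fit(n,m):
        if m.sum()<50: return
        X=P[m][:,:2];k=X.mean(0);d=np.linalg.svd(X-k,full_matrices=False)[2][0]
        print(n,m.sum(),k,np.degrees(np.arctan2(d[1],d[0]))%180,np.ptp((X-k)@d))
    h=P[...,2]
    fit('red',(r>110)&(g<50)&(b<60)&(h>.1)&(h<.12)); fit('blue',(b>90)&(r<60)&(h>.1)&(h<.12))
    # header pipe crown: copper, near the line through the cap
    fit('pipe',(r>120)&(g>50)&(b>25)&(h>.055)&(h<.064)&(abs(P[...,0]-.64+.107*(P[...,1]+.026))<.02))
    return c
E
python3 - <<'E'
from h import *
from station import bot,jaws,vision
levers(bot,vision)
E
```

```text
red 2455 [ 0.55150807 -0.07267161] 83.87991208129723 0.07472323468370888
pipe 3166 [ 0.64046882 -0.03435282] 85.79004572758674 0.2250150689363977
```

The drain measures 83.9°, against a board y axis of about 84–86°, so it is shut at its stop. Next is the supply.

```bash
python3 - <<'E'
from h import *
from station import bot,jaws,vision
pose,ph=push(bot,jaws,[.569,.1045],84,174.5,-1)
retreat(bot,pose,ph)
bot.move_ptp([.54,.02,.46],ori(np.radians(60)))
c=levers(bot,vision);cv2.imwrite('pics/w4.png',c["image"][...,::-1]);print(bot.get_time(),bot.get_force())
E
```

```text
down False
84.0 False [-1.4  0.8 -0.6] 22.65
89.8 False [ 1.2 -0.   0.4] 22.95
95.6 False [ 1.7 -0.9 -0.5] 23.25
101.4 False [ 1.8 -0.9  0.3] 23.55
107.2 False [1.2 0.8 0.9] 23.85
113.0 False [0.8 0.7 0.4] 24.15
118.8 False [1.9 0.2 0.8] 24.45
124.6 False [2.  1.3 0.3] 24.75
130.4 False [ 2.   0.9 -0.6] 25.05
136.2 False [ 1.8  1.1 -0.8] 25.35
142.1 False [ 1.5  1.2 -0.4] 25.65
147.9 False [ 1.4  1.9 -0.6] 25.95
153.7 False [1.3 2.4 0.3] 26.25
159.5 False [1.3 1.1 0.2] 26.55
165.3 False [ 1.3  2.  -1.3] 26.85
171.1 False [ 1.6  2.1 -0.8] 27.15
176.9 True [-0.1  4.8 -0.8] 27.36
red 1661 [ 0.55167478 -0.07186392] 83.81444152804352 0.07518015728582991
blue 2294 [0.50537481 0.11334734] 173.97042083458868 0.07440288700774561
pipe 3489 [0.63698761 0.01779476] 91.1677747648657 0.28261805315098754
29.4167 [-0.54196966  0.59940238  0.22456727]
```

View pics/w4.png

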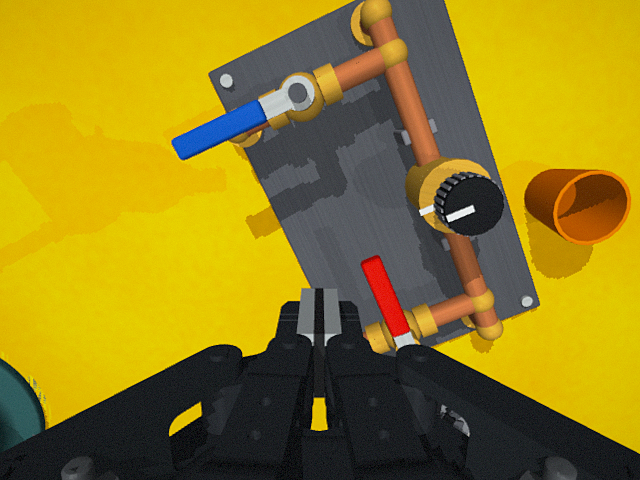

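The blue lever lies in line with its pipe, red across its pipe, and the cap stripe is on its mark. The levers measure 90.2° apart, so both are at their stops, and the arm is clear.

```bash
python3 -c "
from station import bot
bot.wait(.3);print(bot.job_done())"
```

```text
the job is handed in; nothing more can be done
None
```

The cap is tight, the drain is shut and the supply is open, done in that order; by my own measurements all three are at their stops, and the job was handed in at about 30 s with no result shown.

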